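Lock the winged clamp anchor into the sloping T-slot jig

ROBOT

A 6-joint arm with a two-finger parallel gripper is mounted at the origin on the work surface. World frame = base frame: x ahead of the robot, y to its left, z up, the work surface at z = 0. Lengths are in mm, angles in rad, forces in N, time in s.
With the tool pointing down it reaches from about 300 to 775 mm from the base axis. Payload 14.6 kg.
Tool frame: the origin (TCP) lies between the finger pads; the fingertips stand 8 mm ahead of it and the grasp point (between the pads) lies 11 mm behind it; x points along the fingers, y is the direction in which the jaws open and shut, and the axes are right-handed (so a half turn about x gives the same grasp; the last joint's range is limited). The gripper opens to 94 mm and grips with 3 to 60 N. Pads are 16 mm wide; open, the fingers measure 119 mm over their backs; the gripper's body (75 mm by 177 mm) begins 78 mm behind the grasp point.
Start: joints at [-1.381, 0.3, 1.521, -0, 1.321, -0.067], TCP at [139.686, -531.956, 213.446] pointing down, gripper open.
Joint ranges: [-3.03, 3.03], [-0.79, 2.21], [0.23, 2.52], [-1.04, 4.18], [0, 3.07], [-2.55, 2.55]. Speed limits (rad/s): [2.22, 2.22, 2.57, 3.14, 3.14, 3.14].

INTERFACE

Orientations are given as [roll, pitch, yaw] about the fixed x, y, z axes, in that order (R = Rz(yaw) Ry(pitch) Rx(roll)).
In Python, from cell import telemetry, camera, calibration, order gives the robot as it stands.
- The arm moves only by the shell command python3 -m handwheel 'ROWS' [FORCE]. ROWS is JSON, a list of rows, each a list of 7 numbers: the turn, a rotation vector about the tool's x, y, z as a fraction of full scale, then the shift along the tool's x, y, z as a fraction of full scale, then the opening, from 0 (shut) to 1 (fully open). A call has 1 to 12 rows; each row is the pose to reach, as a shift and turn from the pose measured when the call began, along the tool's axes at that moment, turning the shorter way round; what a row does not reach only later rows make up. Full scale, the value 1, is 300 mm for a shift and pi rad for a turn. A row lasts 1/8 s, in which the tool goes at most 62.5 mm and 10.7 degrees, less where a joint would pass 70% of its speed; a pose out of reach is approached as far as the arm can. A call with a number of a shift or a turn outside -1 to 1 is refused whole. A call with a gripper value outside its range is refused whole. The fingers move at their own pace and stop on an object; FORCE is the grip in N (left out, the last holds). Time passes only in rows, so rows that repeat a pose let the fingers close. It gives the time, the measured TCP pose, the force and the opening at its end, in the units of the state.
- telemetry.read_state(): the state, without advancing time (a new reading comes with each control period).
- camera(name): name is "scene" or "side" or "wrist"; returns the picture (420x560x3 uint8, red, green, blue); there is no depth.
- calibration(name): a dict with "fov_y" (degrees; the focal length in pixels is half the picture's height over the tangent of half this angle, whatever the lens; pixels are square), "cx", "cy" (the principal point, pixels), "position" and "attitude" of the camera in the world. Camera axes: x right, y down, z forward; pixel columns grow to the right and rows downward; lengths in mm; the calibration is good to about 2 mm. A picture is of the moment at which its call begins: read the wrist's pose just before it. calibration takes no time and is no camera call; for the wrist camera it gives the pose at the moment of the call.
- order.sign_off(): hands the job in, once; it reports no verdict.
The state is a dict: "clock": time; "joints": joint angles; "qd": joint speeds; "effort": joint torques, N m; "eef_pos": TCP position; "eef_rot": TCP orientation; "wrist_force": force on the tool from outside, world axes, zero at the start; "moment": the same for the moment, N m; "finger_gap": finger opening in mm.
Only numpy, scipy, OpenCV 4.12 (cv2) and the standard library are available. Lean on these libraries where they do the work, as an engineer would, in place of code of your own. Each camera call takes 0.05 s, during which the arm holds its last target.

TASK

Take the winged steel anchor out of the black stand, put its bar-shaped foot through the slot of the sloping aluminium jig, push it down against the spring pad and give it a quarter turn so that the foot lies crosswise under the lips. Hidden under the lips, somewhere within 12 mm of the middle of the slot, is one pair of notches: find it by feel, let the foot spring up into it so that the anchor is locked square to the sloping face, and let go. Leave the round-headed post in the stand and everything else on the bench where it stands.

Things in the scene. Friction and masses are not known exactly. Their poses are not given: they have to be found in the camera images.
- anchor_center (a point): Centre (half-way up) of the loose winged steel anchor, about 140 g, 70 mm tall; z up its stem. Its wing, 3 to 35 mm above this point, is a flat grip 44 mm long (x) by 16 mm thick (y): pinch it across the 16 mm. Between wing and foot is a round stem of 12 mm diameter. It starts upright, foot down, in one of the stand's two pockets.
- anchor_foot (a point): The same anchor: centre of its foot, 31 mm below anchor_center, same axes. The foot is a bar 46 mm long (x, parallel to the wing), 14 mm wide (y), 8 mm thick (z).
- rail: Sloping aluminium T-slot head of the jig, bolted down, 76 (x) x 170 (y) x 32 mm (z). Origin: middle of the slot mouth, in the flat top face, 85 mm above the bench. z: normal out of the face, leaning 0.56 rad from vertical to the robot's side; y: along the slot, level; x: across it, uphill. The mouth is 18 mm wide, 120 mm long (y -60 to +60 mm). The lips beside it are 10 mm thick.
- pad (a joint): Spring pad under the slot, how far it is pushed in (m): at 0 its flat top lies at z = -12 mm of rail, at 0.012 (its stop) at -24 mm; the push rises from about 6 to 11 N. It fills the channel, 56 mm wide, under the lips. The foot can turn, either way, when its top is below the lips: foot centre at z = -15 to -20 mm of rail. The wing is then some 14 mm clear of the face.
- slot_under (a point): Middle of the slot at the underside of the lips, 10 mm under rail's origin, same axes. Each lip has one notch in its underside, opposite the other: 18 mm long in y, 4 mm deep, its middle anywhere from y = -12 to +12 mm, hidden, different each time. Over it (within 2 mm) the crosswise foot rises to z = -10 mm of rail (its centre), the pad holding it with 7 N; elsewhere the lips stop it at -14 mm.
- stand: Black plastic stand, 70 (x) x 200 (y) x 24 mm high, fixed to the bench. Origin: centre of its underside. Two pockets 50 mm long (y) by 18 mm wide (x) at y = +42 and -42 mm, 16 mm deep, floor 8 mm above the bench. Anchor and post stand in them, either one in either.
- post_center (a point): Centre of a round-headed loose steel post, 62 mm tall, with a foot like the anchor's but a round head 34 mm across; it stands in the stand's other pocket and is to stay there.
- sink_a_center (a point): Centre of a loose finned heat sink, 70 x 35 x 28 mm, lying on the bench. A bystander.
- sink_b_center (a point): Centre of another such heat sink. A bystander.
- screwdriver: Loose screwdriver, 170 mm, lying on the bench. A bystander.
- flux: Loose white jar, 48 mm across, 65 mm high; origin at the centre of its underside. A bystander.
- meter: Loose yellow multimeter, 170 x 85 x 40 mm, lying flat; origin at the centre of its underside. A bystander.
There are look-alikes about, which are no part of the job. Leave any green or turquoise look-alike of the part that bears rail alone. Leave any red look-alike of the part that bears anchor_center alone.

How it is judged:
By the outcome, as a careful person would: the job done as asked, in the order asked, and still so for the second after the job is handed in, with the robot touching nothing.
It also fails if it takes over 61 s, if anything falls off the work surface, if the arm or the gripper's body presses on something with over 40 N, if the wrist force passes 120 N, or if a joint passes its speed limit or range.

## Working session

There is one attempt and no reset: what is moved stays moved. The work goes in short steps, Python scripts to look and compute and a shell command to move; the robot and the scene stay as the last step left them, time stands still between calls to the robot, and variables do not carry over. Pictures are saved under pics/ and viewed, and the job is handed in when it is done.

```bash
mkdir -p pics; ls; python3 - <<'E'
from cell import telemetry, camera, calibration, order
import cv2
print(telemetry.read_state())
for n in ("scene","side","wrist"):
    print(n,calibration(n))
    cv2.imwrite(f"pics/{n}0.png",camera(n)[:,:,::-1])
E
```

```text
pics
{'clock': 0.0, 'joints': array([-1.38058086e+00,  3.00505902e-01,  1.52160300e+00, -1.69537826e-05,
        1.32073605e+00, -6.66240517e-02]), 'qd': array([ 0.00193187,  0.00193744,  0.0001612 ,  0.00074381, -0.00100592,
       -0.00077505]), 'effort': array([-1.39397522e-03, -5.31803656e+01, -3.52737594e+01,  7.07567786e-02,
        2.43562093e-02, -1.02509939e-04]), 'eef_pos': array([ 139.64221672, -531.69525292,  212.85797626]), 'eef_rot': array([-1.6243083 ,  1.56954392,  1.77412807]), 'wrist_force': array([-1.08158722, -0.46320648,  0.76394562]), 'moment': array([ 0.04013721, -0.02611737, -0.02098093]), 'finger_gap': 94.11564014118794}
scene {'fov_y': 47.507981881522376, 'cx': 275.4320578470755, 'cy': 205.00348066801808, 'position': array([1417.22870193,  407.85686784,  977.69633975]), 'attitude': array([-2.30783831,  0.01187152,  2.0802572 ])}
side {'fov_y': 54.640438363192885, 'cx': 279.8925241330897, 'cy': 206.91565655902343, 'position': array([132.21054966, 629.38319168, 803.05505755]), 'attitude': array([-2.28779698,  0.01076174, -2.61310298])}
wrist {'fov_y': 58.13186946189005, 'cx': 277.0366310778373, 'cy': 207.6659278959722, 'position': array([ 216.51320535, -512.45513457,  385.25504504]), 'attitude': array([ 2.86986738e+00,  1.05651031e-03, -1.31364165e+00])}
```

View pics/scene0.png

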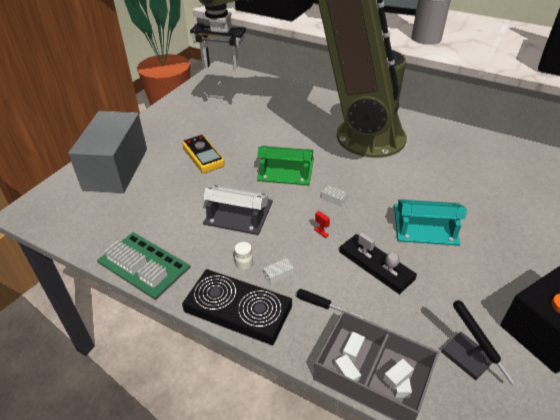

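View pics/side0.png

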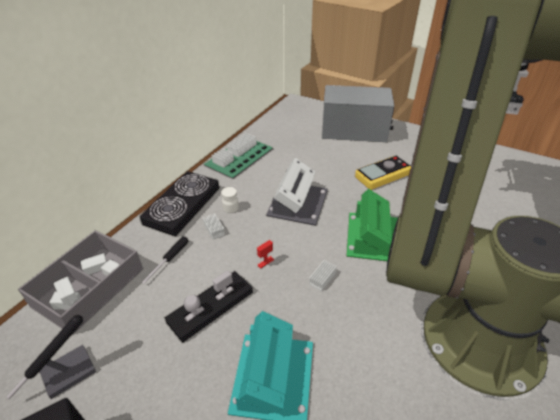

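View pics/wrist0.png

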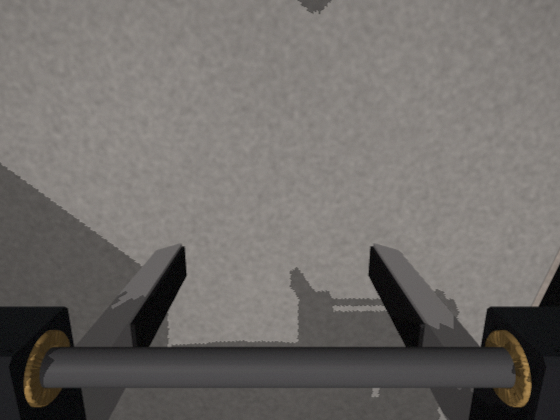

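Candidates for the anchor:
- Grey winged part in the black stand, scene (367,243), side (223,285). This is the anchor.
- Round-headed post at scene (392,262). Leave it.
- Red look-alike at scene (322,220). Leave it.

Candidates for the jig:
- Aluminium one at scene (237,207), side (297,185). This is the jig.
- Green one at scene (285,163) and turquoise one at scene (430,218). Leave both.

Next, close crops to check.

```bash
cat > h.py <<'E'
import numpy as np, cv2
from scipy.spatial.transform import Rotation as R
from cell import telemetry, camera, calibration
def cam(n):
    c=calibration(n); f=210/np.tan(np.radians(c["fov_y"]/2))
    return c["position"],R.from_euler("xyz",c["attitude"]).as_matrix(),f,c["cx"],c["cy"]
def ray(c,u,v):
    p,M,f,cx,cy=c; d=M@np.array([(u-cx)/f,(v-cy)/f,1]); return p,d/np.linalg.norm(d)
def proj(c,X):
    p,M,f,cx,cy=c; q=M.T@(np.asarray(X,float)-p); return np.array([cx+f*q[0]/q[2],cy+f*q[1]/q[2]])
def onz(c,u,v,z):
    p,d=ray(c,u,v); return p+d*(z-p[2])/d[2]
def tri(*obs):
    A=np.zeros((3,3));b=np.zeros(3);ds=[]
    for c,u,v in obs:
        p,d=ray(c,u,v);P=np.eye(3)-np.outer(d,d);A+=P;b+=P@p;ds.append((p,d))
    X=np.linalg.solve(A,b)
    return X,[float(np.linalg.norm((np.eye(3)-np.outer(d,d))@(X-p))) for p,d in ds]
def crop(src,out,x0,y0,x1,y1,s):
    im=cv2.imread(src)[y0:y1,x0:x1]; cv2.imwrite(out,cv2.resize(im,None,fx=s,fy=s,interpolation=cv2.INTER_CUBIC))
E
python3 -c "
from h import *
crop('pics/scene0.png','pics/c1.png',330,220,430,295,8)
crop('pics/side0.png','pics/c2.png',155,260,265,342,7)
crop('pics/scene0.png','pics/c3.png',195,175,285,240,8)
crop('pics/side0.png','pics/c4.png',255,145,345,230,7)
"
```

```text
(no output)
```

View pics/c1.png

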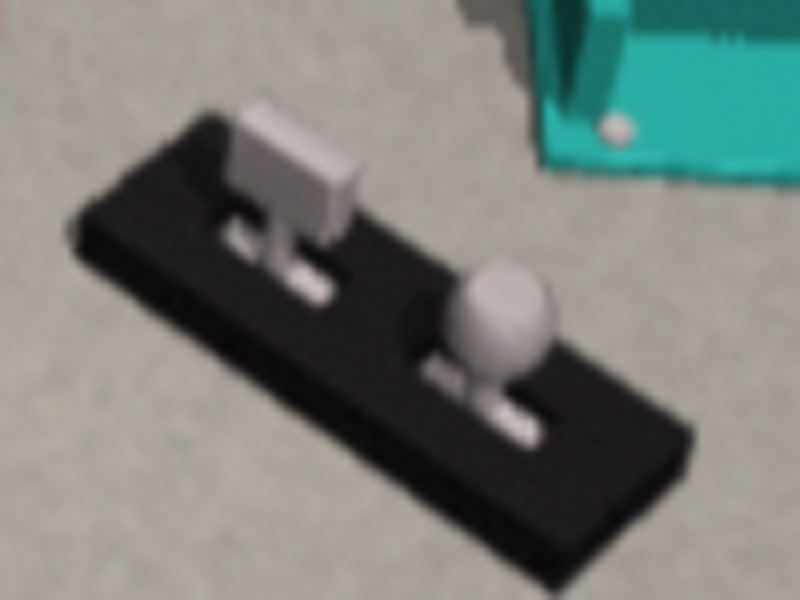

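View pics/c2.png

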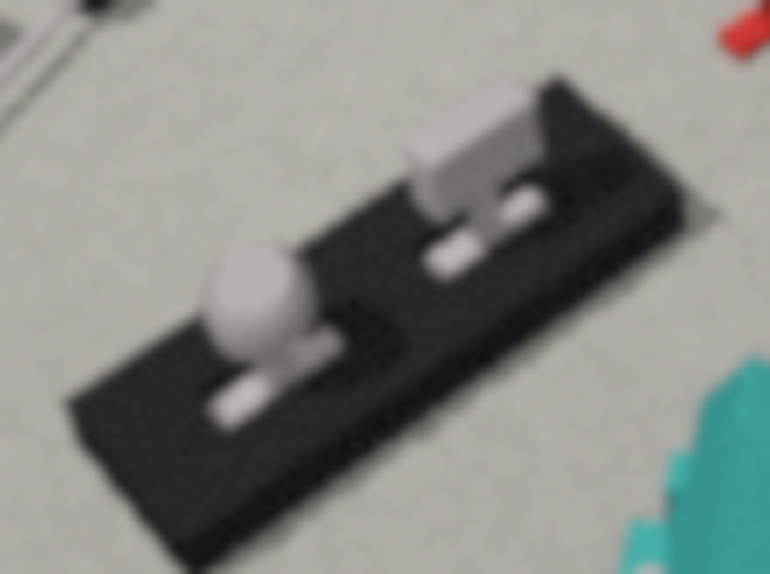

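View pics/c3.png

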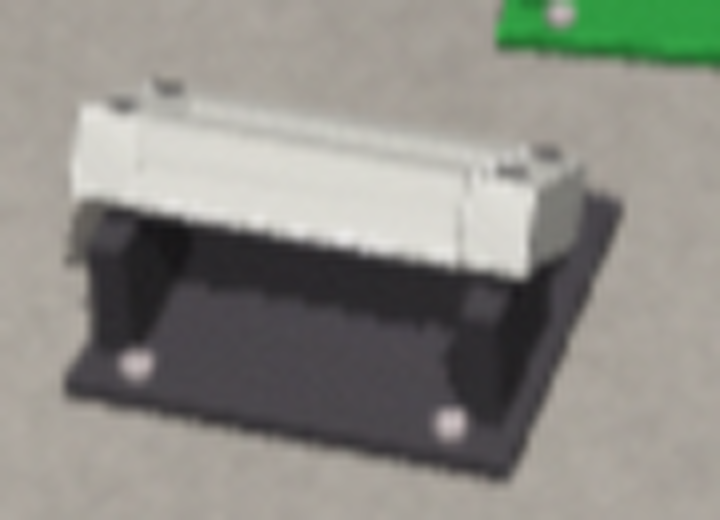

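View pics/c4.png

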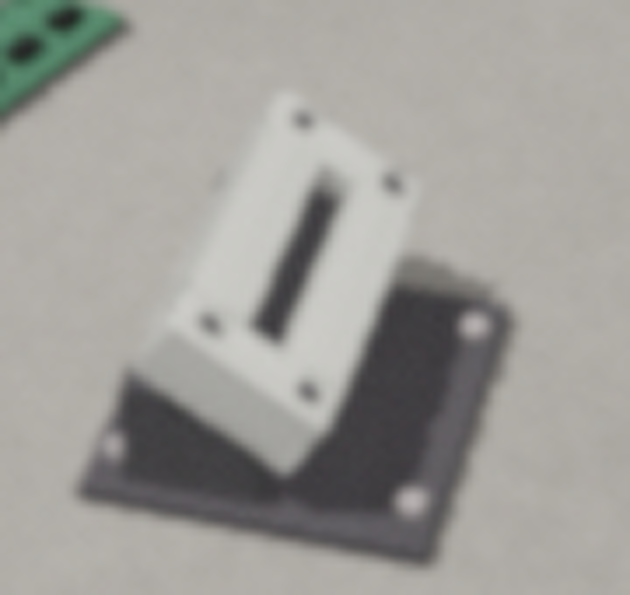

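c1/c2 confirm the flat-winged grey part at scene (365,250) is the anchor, with the ball-headed post beside it. c3/c4 show the aluminium jig with its dark slot facing the robot side.

```bash
python3 - <<'E'
from h import *
s=cam("scene");d=cam("side")
def S(u,v):return (s,330+u/8,220+v/8)
def D(u,v):return (d,155+u/7,260+v/7)
print("foot", tri(S(278,261),D(487,232)))
print("foot scene z16",onz(*S(222,230),16),onz(*S(335,292),16), "side",onz(*D(428,268),16),onz(*D(547,198),16))
print("post", tri(S(500,310),D(258,300)))
for a in[(72,228),(212,112),(692,432)]: print("stand scene",onz(*S(*a),24))
for a in[(68,402),(558,75),(690,190),(190,560)]: print("stand side",onz(*D(*a),24))
def S(u,v):return (s,195+u/8,175+v/8)
def D(u,v):return (d,255+u/7,145+v/7)
# holes: side (303,118),(393,182),(210,322),(308,388); scene (165,88)/(122,104)/(548,152)/(512,172)
print("rail holes")
P=[tri(S(*a),D(*b)) for a,b in [((122,104),(303,118)),((165,88),(393,182)),((548,152),(308,388)),((512,172),(210,322))]]
for p in P: print(p)
C=np.mean([p[0] for p in P],0);print(C)
Q=[p[0] for p in P]
y=(Q[2]+Q[3]-Q[0]-Q[1]);x=Q[0]+Q[3]-Q[1]-Q[2]
print(y/2,x/2,np.degrees(np.arctan2(y[1],y[0])),np.arctan2(x[2],np.hypot(*x[:2])))
for n,l in(("slot",[(268,335),(330,178)]),):
  for a in l: print(n,onz(*D(*a),85))
E
```

```text
foot (array([551.38037703, 187.16089018,  17.06050755]), [1.121168517484193, 1.1211685174842034])
foot scene z16 [545.61407455 163.99066467  16.        ] [553.74884518 207.56288542  16.        ] side [560.37220198 209.67850502  16.        ] [542.52702377 165.97796327  16.        ]
post (array([575.81842296, 267.02645643,  59.30674584]), [1.962890014604703, 1.9628900146046437])
stand scene [576.12864848 121.38469029  24.        ]
stand scene [502.77872097 142.15446195  24.        ]
stand scene [562.69455988 330.19190596  24.        ]
stand side [624.41024882 312.71853429  24.        ]
stand side [566.17482984 124.58734621  24.        ]
stand side [498.0465454  143.71781046  24.        ]
stand side [553.73394658 336.33217839  24.        ]
rail holes
(array([ 602.69584297, -272.30258801,   98.29505704]), [0.6888787072983285, 0.6888787072984581])
(array([ 563.4030016 , -283.48563912,   71.75963502]), [1.1993961941448343, 1.199396194144745])
(array([ 528.59484779, -140.0041574 ,   73.71374339]), [0.6526102952313386, 0.6526102952312514])
(array([ 568.02199109, -130.73223038,   98.27187335]), [0.712546322873153, 0.7125463228731752])
[ 565.67892086 -206.63115373   85.5100772 ]
[-34.74100284 142.52591967   0.96546234] [39.35999233 10.22748906 25.54677599] 103.6988346091969 0.5608922466254134
slot [ 551.81383083 -148.23933451   85.        ]
slot [ 580.10191071 -254.48482684   85.        ]
```

```bash
cat >> h.py <<'E'
def st():
    s=telemetry.read_state(); return s,np.array(s["eef_pos"]),R.from_euler("xyz",s["eef_rot"]).as_matrix()
def Rt(xa,ya):
    xa=np.array(xa,float);xa/=np.linalg.norm(xa);ya=np.array(ya,float);ya-=xa*(ya@xa);ya/=np.linalg.norm(ya)
    return np.column_stack([xa,ya,np.cross(xa,ya)])
def row(P,M):
    s,p,M0=st(); rv=R.from_matrix(M0.T@M).as_rotvec()/np.pi; d=M0.T@(np.asarray(P,float)-p)/300
    return np.round(np.r_[rv,d],4)
def az(a,z=0):
    return np.array([np.cos(a),np.sin(a),z])
E
python3 - <<'E'
from h import *
s,p,M=st();print(M.round(3))
for sg in(1,-1):
    print(row([551,187,230],Rt([0,0,-1],sg*az(np.radians(-18)))))
C=np.array([566,-206.5,85]);a=np.radians(13.9);zr=np.array([-np.sin(.56)*np.cos(a),-np.sin(.56)*np.sin(a),np.cos(.56)])
yr=az(a+np.pi/2)
xr=np.cross(yr,zr)
for n,v in(("x",xr),("-x",-xr),("y",yr),("-y",-yr)): print(n,row(C+100*zr,Rt(-zr,v)))
c=calibration("wrist");pc=M.T@(c["position"]-p);print(pc,(M.T@R.from_euler("xyz",c["attitude"]).as_matrix()).round(3))
E
```

```text
[[-0.     0.254 -0.967]
 [ 0.001 -0.967 -0.254]
 [-1.    -0.001 -0.   ]]
[-3.1820e-01 -2.0000e-04  2.0000e-04 -5.4800e-02 -1.9691e+00 -1.9348e+00]
[ 6.8180e-01  3.0000e-04  2.0000e-04 -5.4800e-02 -1.9691e+00 -1.9348e+00]
x [-0.4814  0.1382  0.1406  0.145  -0.6901 -1.4729]
-x [ 0.49    0.1411 -0.1387  0.145  -0.6901 -1.4729]
y [-0.9569 -0.0024  0.2751  0.145  -0.6901 -1.4729]
-y [ 0.0043  0.1782  0.0015  0.145  -0.6901 -1.4729]
[-172.29647176    0.69720579  -79.25418012] [[ 0.    -0.268  0.963]
 [ 1.     0.     0.   ]
 [-0.     0.963  0.268]]
```

```bash
python3 -m handwheel '[[-0.16,0,0,0,-0.98,-0.97,1],[-0.16,0,0,0,-0.98,-0.97,1],[-0.16,0,0,0,-0.98,-0.97,1],[-0.16,0,0,0,-0.98,-0.97,1],[-0.16,0,0,0,-0.98,-0.97,1],[-0.16,0,0,0,-0.98,-0.97,1],[-0.16,0,0,0,-0.98,-0.97,1],[-0.16,0,0,0,-0.98,-0.97,1]]'; python3 - <<'E'
from h import *
print(row([551,187,200],Rt([0,0,-1],az(np.radians(-18)))))
E
```

```text
clock: 1.15
eef_pos: [347.1, -171.8, 213.3]
eef_rot: [-2.238, 1.57, 1.667]
wrist_force: [0.5, -0.5, 0.4]
finger_gap: 94.2
[-1.5710e-01 -2.0000e-04  2.0000e-04  4.5400e-02 -3.9450e-01 -1.3177e+00]
```

```bash
python3 -m handwheel '[[-0.157,0,0,0.045,-0.3,-1,1],[-0.157,0,0,0.045,-0.3,-1,1],[-0.157,0,0,0.045,-0.3,-1,1],[-0.157,0,0,0.045,-0.3,-1,1],[-0.157,0,0,0.045,-0.3,-1,1],[-0.157,0,0,0.045,-0.3,-1,1]]'; python3 - <<'E'
from h import *
print(row([551,187,200],Rt([0,0,-1],az(np.radians(-18)))))
E
```

```text
clock: 1.9
eef_pos: [502.5, 102.4, 199.0]
eef_rot: [-1.731, 1.569, 2.67]
wrist_force: [-0.2, -0.2, 1.3]
finger_gap: 94.0
[ 8.000e-04 -1.000e-04  6.000e-04 -3.500e-03  6.740e-02 -3.181e-01]
```

```bash
python3 -m handwheel '[[0,0,0,0,0.067,-0.318,1],[0,0,0,0,0.067,-0.318,1],[0,0,0,0,0.067,-0.318,1],[0,0,0,0,0.067,-0.318,1]]'; python3 - <<'E'
from h import *
s=st();cv2.imwrite("pics/w1.png",camera("wrist")[:,:,::-1])
E
```

```text
clock: 2.4
eef_pos: [550.8, 185.4, 198.8]
eef_rot: [-1.455, 1.569, 2.944]
wrist_force: [-0.0, -1.1, 0.1]
finger_gap: 94.3
```

View pics/w1.png

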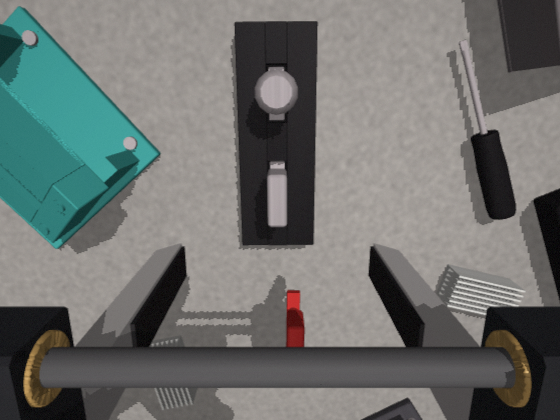

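Anchor wing top at (277,198), aligned with the jaws; the post head is at (276,91).

```bash
python3 - <<'E'
from h import *
c=cam("wrist")
im=cv2.imread("pics/w1.png");
crop("pics/w1.png","pics/c5.png",230,140,330,250,5)
g=im.max(2); m=((g>120)).astype(np.uint8); roi=np.zeros_like(m);roi[170:232,255:300]=m[170:232,255:300]
n,l,s,ce=cv2.connectedComponentsWithStats(roi);k=1+s[1:,4].argmax();print(s[k],ce[k])
pts=np.argwhere(l==k)[:,::-1].astype(np.float32);r=cv2.minAreaRect(pts);print(r)
print("center z78",onz(c,*r[0],78))
b=cv2.boxPoints(r);[print(q,onz(c,*q,78)) for q in b]
# stand corners
for q in [(235,23),(317,22),(313,244),(242,244)]: print(onz(c,*q,24))
E
```

```text
[268 174  19  52 912] [276.64802632 199.54824561]
((277.0, 199.5), (18.0, 51.0), 0.0)
center z78 [552.75768627 188.12155997  78.        ]
[268. 225.] [539.15782746 169.93645609  78.        ]
[268. 174.] [552.385699  209.9857957  78.       ]
[286. 174.] [565.85725573 205.63767186  78.        ]
[286. 225.] [553.14381547 165.42688995  78.        ]
[561.88087638 331.4607373   24.        ]
[627.6279351  310.99033946  24.        ]
[568.14919199 121.36329446  24.        ]
[501.88444257 142.72079717  24.        ]
```

View pics/c5.png

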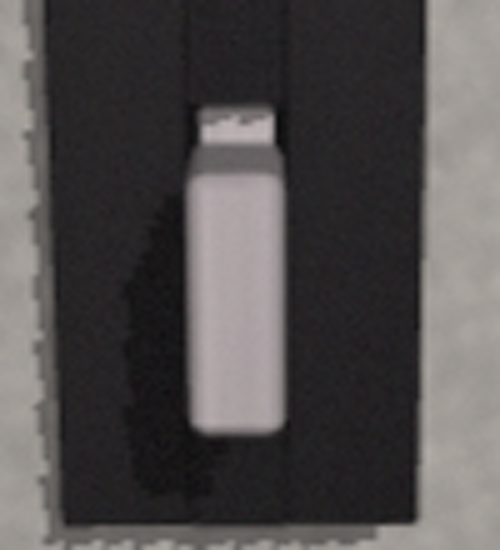

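```bash
python3 - <<'E'
from h import *
print(row([552.4,187,56],Rt([0,0,-1],az(np.radians(-17.9)))))
E
```

```text
[-2.000e-04 -0.000e+00  6.000e-04  4.768e-01  4.400e-03 -6.900e-03]
```

```bash
python3 -m handwheel '[[0,0,0.0006,0.3,0.0044,-0.007,0.5],[0,0,0.0006,0.3,0.0044,-0.007,0.5],[0,0,0.0006,0.4,0.0044,-0.007,0.5],[0,0,0.0006,0.477,0.0044,-0.007,0.5],[0,0,0.0006,0.477,0.0044,-0.007,0.5],[0,0,0.0006,0.477,0.0044,-0.007,0.5]]'; python3 - <<'E'
from h import *
cv2.imwrite("pics/w2.png",camera("wrist")[:,:,::-1])
E
```

```text
clock: 3.2
eef_pos: [552.9, 186.6, 57.3]
eef_rot: [2.14, 1.569, 0.256]
wrist_force: [0.1, 0.5, -0.8]
finger_gap: 47.0
```

View pics/w2.png

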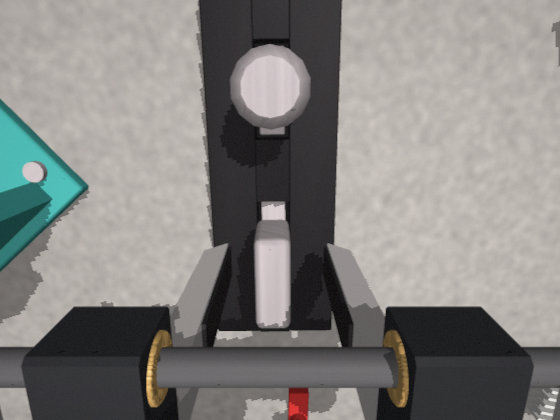

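```bash
python3 - <<'E'
from h import *
c=cam("wrist");s,p,M=st()
for q in [(272.5,222),(272.5,326)]:
    X=onz(c,*q,78);print(X,M.T@(X-p))
E
python3 -m handwheel '[[0,0,0,0,-0.003,0,0],[0,0,0,0,-0.003,0,0],[0,0,0,0,-0.003,0,0],[0,0,0,0,-0.003,0,0],[0,0,0,0,-0.003,0,0],[0,0,0,0,-0.003,0,0]]' 40
```

```text
[561.55997129 215.08114582  78.        ] [-20.53483529  -0.57513095 -29.58335602]
[546.06635623 167.74546845  78.        ] [-20.58990163  -0.71824977  20.22321929]
clock: 4.0
eef_pos: [552.2, 187.0, 57.5]
eef_rot: [2.162, 1.569, 0.278]
wrist_force: [-1.1, -0.5, 1.6]
finger_gap: 15.8
```

```bash
python3 -m handwheel '[[0,0,0,-0.1,0,0,0],[0,0,0,-0.3,0,0,0],[0,0,0,-0.45,0,0,0],[0,0,0,-0.5,0,0,0],[0,0,0,-0.5,0,0,0],[0,0,0,-0.5,0,0,0]]'; python3 - <<'E'
from h import *
for n in("wrist","side","scene"): cv2.imwrite(f"pics/{n}3.png",camera(n)[:,:,::-1])
crop('pics/side3.png','pics/c6.png',150,200,290,320,5)
crop('pics/scene3.png','pics/c7.png',320,170,440,270,5)
C=np.array([566,-206.5,85]);a=np.radians(13.9);zr=np.array([-np.sin(.56)*np.cos(a),-np.sin(.56)*np.sin(a),np.cos(.56)])
yr=az(a+np.pi/2);xr=np.cross(yr,zr)
print(row(C+130*zr,Rt(-zr,xr)),st()[0]["joints"].round(2))
E
```

```text
clock: 4.75
eef_pos: [551.2, 186.8, 205.2]
eef_rot: [-1.01, 1.569, -2.894]
wrist_force: [0.1, 0.5, -1.6]
finger_gap: 15.7
[-0.1723  0.0496  0.1737  0.0362  0.2547  1.354 ] [0.26 0.38 1.43 0.   1.33 0.58]
```

View pics/wrist3.png

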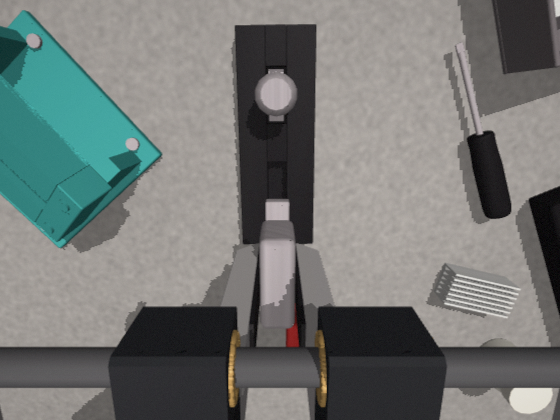

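View pics/c6.png

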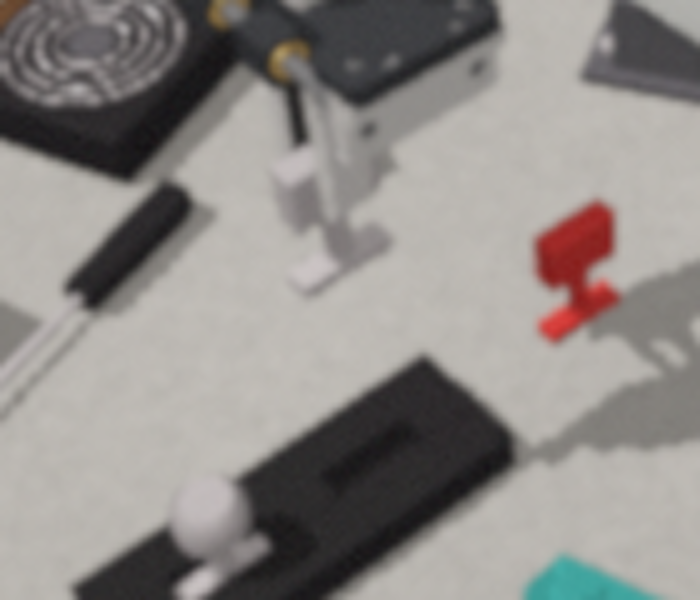

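View pics/c7.png

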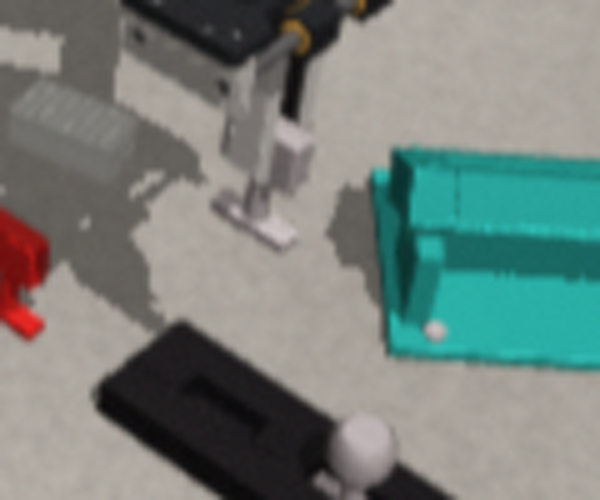

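```bash
python3 - <<'E'
from h import *
crop('pics/wrist3.png','pics/c8.png',225,185,330,340,5)
c=cam("wrist");s,p,M=st()
def onx(u,v,x):
    o,d=ray(c,u,v);o=M.T@(o-p);d=M.T@d;return o+d*(x-o[0])/d[0]
for v,x in((200,41.3),(200,49.3),(325,-20.7),(240,-20.7),(222,-20.7),(222,11)): print(v,x,onx(277,v,x))
E
```

```text
200 41.3 [ 41.3          1.31268708 -23.27385774]
200 49.3 [ 49.3          1.31132896 -21.21906361]
325 -20.7 [-20.7          1.34097445  19.63902631]
240 -20.7 [-20.7          1.32853135 -21.57937177]
222 -20.7 [-20.7          1.3260986  -29.63797548]
222 11 [ 11.           1.32132056 -19.49681216]
```

View pics/c8.png

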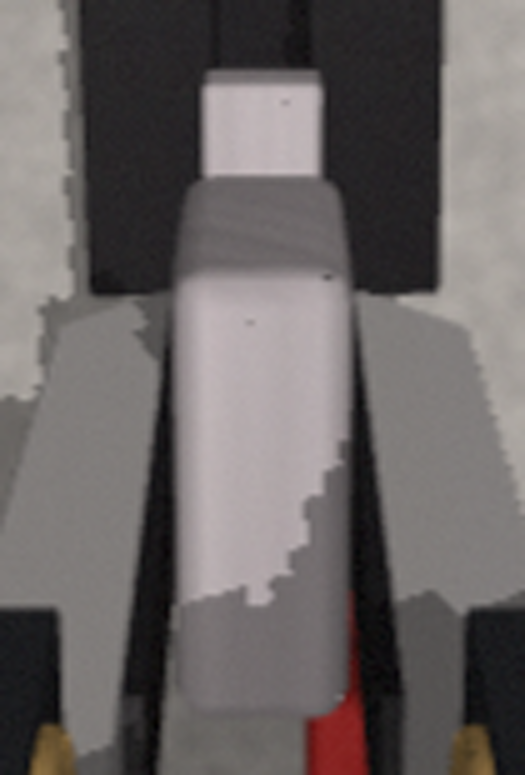

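```bash
cat >> h.py <<'E'
def rail(C=(566,-206.5,85),deg=13.9,t=.56):
    a=np.radians(deg);z=np.array([-np.sin(t)*np.cos(a),-np.sin(t)*np.sin(a),np.cos(t)]);y=az(a+np.pi/2);return np.array(C,float),np.column_stack([np.cross(y,z),y,z])
E
python3 - <<'E'
from h import *
C,F=rail();T=Rt(-F[:,2],F[:,0])
print(C+F@[0,-70,130]);print(row([520,-60,240],T))
E
```

```text
[ 515.78390735 -291.03891038  195.14316443]
[-0.1723  0.0496  0.1737 -0.1133  0.1537  0.8152]
```

```bash
python3 -m handwheel '[[-0.1723,0.0496,0.1737,-0.113,0.154,0.815,0],[-0.1723,0.0496,0.1737,-0.113,0.154,0.815,0],[-0.1723,0.0496,0.1737,-0.113,0.154,0.815,0],[-0.1723,0.0496,0.1737,-0.113,0.154,0.815,0],[-0.1723,0.0496,0.1737,-0.113,0.154,0.815,0],[-0.1723,0.0496,0.1737,-0.113,0.154,0.815,0]]'; python3 - <<'E'
from h import *
C,F=rail();T=Rt(-F[:,2],F[:,0])
print(row(C+F@[0,-70,130],T),st()[0]["joints"].round(2))
E
```

```text
clock: 5.65
eef_pos: [519.3, -61.9, 239.4]
eef_rot: [1.569, 1.01, 0.24]
wrist_force: [-0.0, 0.5, -1.4]
finger_gap: 15.6
[-2.000e-04  4.000e-04 -3.000e-04  2.220e-02 -2.427e-01  7.387e-01] [-0.34 -0.04  1.94  0.42  0.8  -0.8 ]
```

```bash
python3 -m handwheel '[[0,0,0,0.022,-0.243,0.739,0],[0,0,0,0.022,-0.243,0.739,0],[0,0,0,0.022,-0.243,0.739,0],[0,0,0,0.022,-0.243,0.739,0],[0,0,0,0.022,-0.243,0.739,0],[0,0,0,0.022,-0.243,0.739,0]]'; python3 - <<'E'
from h import *
print(st()[0]["joints"].round(2))
cv2.imwrite("pics/w4.png",camera("wrist")[:,:,::-1])
E
```

```text
clock: 6.4
eef_pos: [515.5, -290.6, 194.6]
eef_rot: [1.571, 1.011, 0.242]
wrist_force: [0.4, 0.1, -1.7]
finger_gap: 16.0
[-0.78  0.25  1.73  0.6   0.94 -1.33]
```

View pics/w4.png

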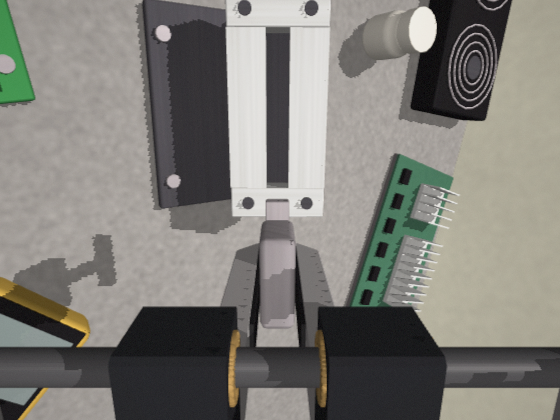

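The wrist view shows the jig's slot at cols 265–290, rows 27–187, parallel to the held anchor's wing. Measuring next.

```bash
python3 - <<'E'
from h import *
crop('pics/w4.png','pics/c9.png',215,0,340,225,3.3)
im=cv2.imread("pics/w4.png");g=im.min(2).astype(float)
c=cam("wrist");C,F=rail();s,p,M=st()
def onr(u,v,z=0):
    o,d=ray(c,u,v);o=F.T@(o-C);d=F.T@d;return o+d*(z-o[2])/d[2]
for v in(40,60,80,100,120,140,160,175):
    r=g[v-2:v+3].mean(0); 
    L=[]
    for lo,hi,sg in((222,240,1),(260,272,-1),(283,296,1),(320,332,-1)):
        d=np.diff(r[lo:hi])*sg;d=np.clip(d,0,None);u=lo+.5+(d*np.arange(len(d))).sum()/d.sum();L.append(u)
    print(v,np.round(L,1),[onr(u,v)[0].round(1) for u in L])
r=g[:,270:284].mean(1)
for lo,hi in((20,34),(178,195)):
    print(lo,r[lo:hi].round(0))
for v in(27,187,2,216): print(v,onr(277,v).round(1))
for q in((244,8),(312,8),(307,203),(248,203)): print(q,onr(*q).round(1))
print("tcp in rail",F.T@(p-C))
E
```

```text
40 [226.  265.5 289.5 328.7] [np.float64(-35.9), np.float64(-6.8), np.float64(10.8), np.float64(39.7)]
60 [226.4 265.6 289.3 328. ] [np.float64(-36.1), np.float64(-6.9), np.float64(10.8), np.float64(39.7)]
80 [227.1 265.6 289.1 327.3] [np.float64(-36.1), np.float64(-7.0), np.float64(10.8), np.float64(39.7)]
100 [227.6 265.9 288.8 326.7] [np.float64(-36.3), np.float64(-6.9), np.float64(10.7), np.float64(39.7)]
120 [228.1 265.8 288.6 326.1] [np.float64(-36.4), np.float64(-7.0), np.float64(10.7), np.float64(39.8)]
140 [228.7 265.8 288.4 325.3] [np.float64(-36.4), np.float64(-7.2), np.float64(10.6), np.float64(39.7)]
160 [229.3 266.  288.2 324.7] [np.float64(-36.5), np.float64(-7.2), np.float64(10.6), np.float64(39.8)]
175 [229.7 266.  287.9 324.1] [np.float64(-36.6), np.float64(-7.3), np.float64(10.5), np.float64(39.7)]
20 [214. 214. 213. 215. 219. 193. 150.  96.  83.  83.  83.  83.  83.  64.]
178 [ 60.  60.  60.  61.  75.  94.  96.  98. 107. 120. 195. 219. 222. 221.
 219. 217. 216.]
27 [ 1.6 61.3  0. ]
187 [  1.6 -58.2   0. ]
2 [ 1.6 77.8  0. ]
216 [  1.6 -82.9   0. ]
(244, 8) [-22.2  73.9   0. ]
(312, 8) [26.9 73.9  0. ]
(307, 203) [ 26.4 -71.7   0. ]
(248, 203) [-22.3 -71.7   0. ]
tcp in rail [ 7.18771918e-02 -6.91610252e+01  1.29811164e+02]
```

View pics/c9.png

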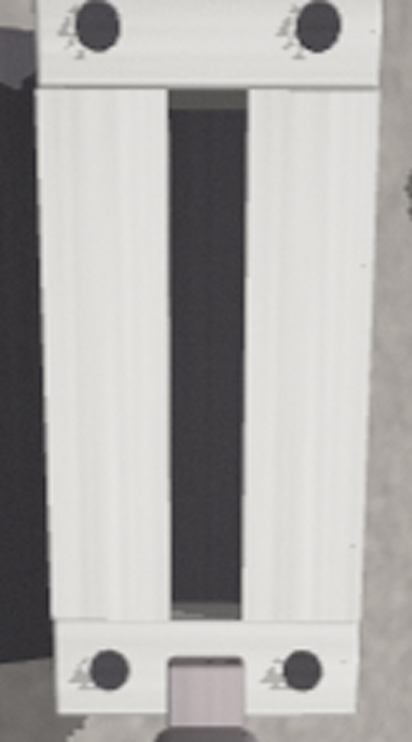

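```bash
python3 - <<'E'
from h import *
C,F=rail();T=Rt(-F[:,2],F[:,0])
print(row(C+F@[0.5,-12,70],T))
E
```

```text
[-1.000e-04  2.000e-04 -2.000e-04  1.993e-01  1.300e-03 -1.907e-01]
```

```bash
python3 -m handwheel '[[0,0,0,0.1,0.001,-0.19,0],[0,0,0,0.199,0.001,-0.19,0],[0,0,0,0.199,0.001,-0.19,0],[0,0,0,0.199,0.001,-0.19,0]]'; python3 - <<'E'
from h import *
C,F=rail();T=Rt(-F[:,2],F[:,0])
for n in("wrist","side"):cv2.imwrite(f"pics/{n}5.png",camera(n)[:,:,::-1])
crop('pics/side5.png','pics/c10.png',245,100,365,220,5)
s,p,M=st();print(F.T@(p-C),row(C+F@[0.5,-12,38],T),s["wrist_force"]@F)
E
```

```text
clock: 6.95
eef_pos: [533.3, -227.2, 145.8]
eef_rot: [1.568, 1.009, 0.241]
wrist_force: [-0.2, -0.9, -1.2]
finger_gap: 16.3
[  1.07295675 -12.76038302  71.16280507] [ 0.      0.0006 -0.0005  0.1105 -0.0021 -0.0028] [-0.0169963   0.06914583 -1.60582753]
```

View pics/wrist5.png

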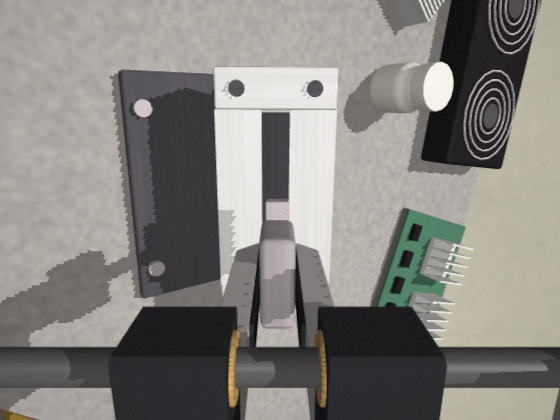

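View pics/c10.png

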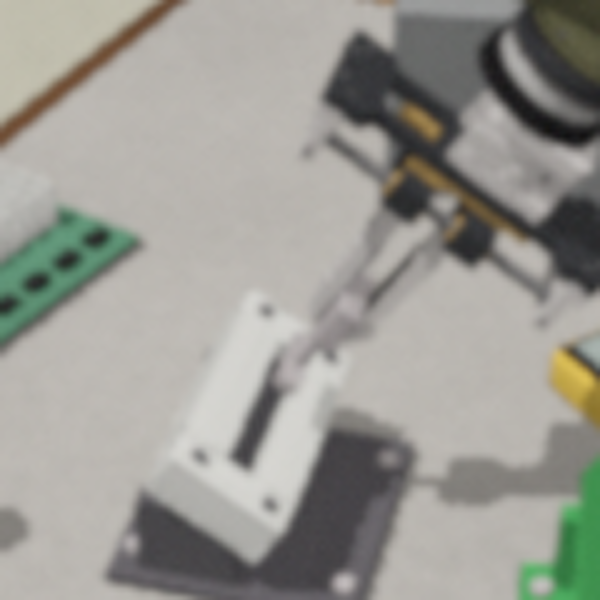

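Slot (cols 263–290) and foot (cols 266–288) line up, so I'm inserting.

```bash
python3 -m handwheel '[[0,0.0006,-0.0005,0.04,-0.002,-0.003,0],[0,0.0006,-0.0005,0.07,-0.002,-0.003,0],[0,0.0006,-0.0005,0.09,-0.002,-0.003,0],[0,0.0006,-0.0005,0.11,-0.002,-0.003,0],[0,0.0006,-0.0005,0.11,-0.002,-0.003,0]]'; cat > q.py <<'E'
from h import *
C,F=rail();s,p,M=st()
T=Rt(-F[:,2],F[:,0])
print("rail tcp",(F.T@(p-C)).round(2),"F rail",(F.T@s["wrist_force"]).round(1),"M",(F.T@s["moment"]).round(2),"rv",R.from_matrix(T.T@M).as_rotvec(degrees=True).round(2),"gap",round(s["finger_gap"],1),"t",s["clock"],"j6",s["joints"][5].round(2))
E
python3 q.py
```

```text
clock: 7.68
eef_pos: [549.7, -222.7, 117.3]
eef_rot: [1.571, 1.011, 0.243]
wrist_force: [-0.3, 0.1, -1.5]
finger_gap: 15.5
rail tcp [  0.48 -11.84  37.87] F rail [-1.1  0.1 -1.2] M [-0.06  0.34  0.01] rv [-0.01  0.02 -0.01] gap 15.5 t 7.675 j6 -1.33
```

```bash
python3 -m handwheel '[[0,0,0,0.012,0,0,0],[0,0,0,0.022,0,0,0],[0,0,0,0.034,0,0,0],[0,0,0,0.034,0,0,0]]' 60; python3 q.py; python3 - <<'E'
from h import *
for n in("wrist","side"):cv2.imwrite(f"pics/{n}6.png",camera(n)[:,:,::-1])
crop('pics/side6.png','pics/c11.png',245,100,365,220,5)
E
```

```text
clock: 8.18
eef_pos: [555.1, -221.6, 108.9]
eef_rot: [1.57, 1.011, 0.243]
wrist_force: [-6.6, 0.2, 5.1]
finger_gap: 15.5
rail tcp [  0.63 -12.    27.82] F rail [-2.7  1.8  7.7] M [0.27 0.71 0.03] rv [-0.02 -0.    0.01] gap 15.5 t 8.175 j6 -1.34
```

View pics/c11.png

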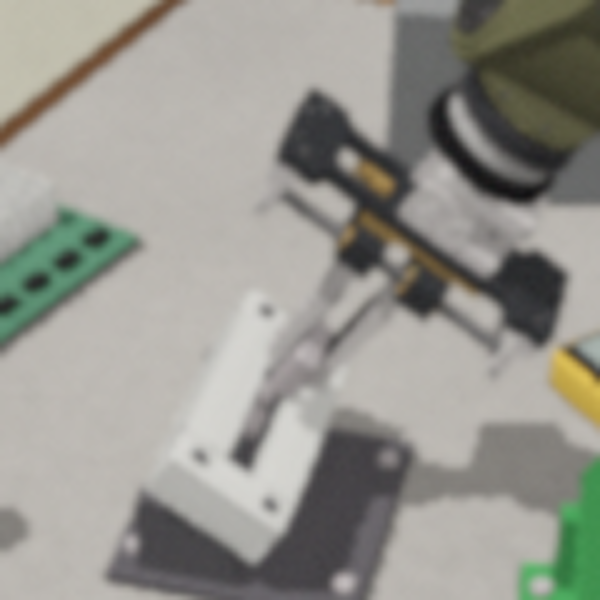

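View pics/wrist6.png

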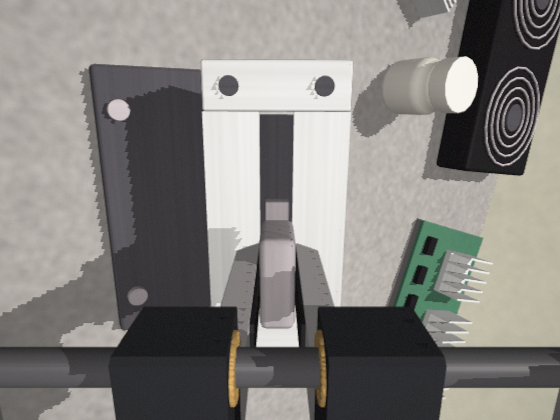

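```bash
python3 -m handwheel '[[0.06,0,0,0,0,0,0],[0.12,0,0,0,0,0,0],[0.18,0,0,0,0,0,0],[0.24,0,0,0,0,0,0],[0.30,0,0,0,0,0,0]]'; python3 q.py
```

```text
clock: 8.9
eef_pos: [555.3, -222.1, 109.8]
eef_rot: [2.512, 1.01, 0.24]
wrist_force: [-3.6, -0.6, 6.2]
finger_gap: 15.6
rail tcp [  1.22 -12.54  28.5 ] F rail [0.2 0.3 7.2] M [0.02 0.27 0.09] rv [ 5.404e+01 -4.000e-02  1.100e-01] gap 15.6 t 8.9 j6 -0.39
```

```bash
python3 -m handwheel '[[0.06,0,0,0.002,0,0,0],[0.12,0,0,0.002,0,0,0],[0.18,0,0,0.002,0,0,0],[0.2,0,0,0.002,0,0,0],[0.2,0,0,0.002,0,0,0]]'; python3 q.py;  python3 - <<'E'
from h import *
for n in("wrist","side"):cv2.imwrite(f"pics/{n}7.png",camera(n)[:,:,::-1])
crop('pics/side7.png','pics/c12.png',245,100,365,220,5)
E
```

```text
clock: 9.52
eef_pos: [556.0, -222.5, 110.1]
eef_rot: [3.139, 1.008, 0.237]
wrist_force: [-5.4, -1.2, 7.0]
finger_gap: 15.8
rail tcp [  1.86 -13.09  28.42] F rail [-1.   0.1  8.8] M [-0.02  0.28 -0.09] rv [ 9.009e+01 -1.000e-02  2.400e-01] gap 15.8 t 9.525 j6 0.24
```

View pics/c12.png

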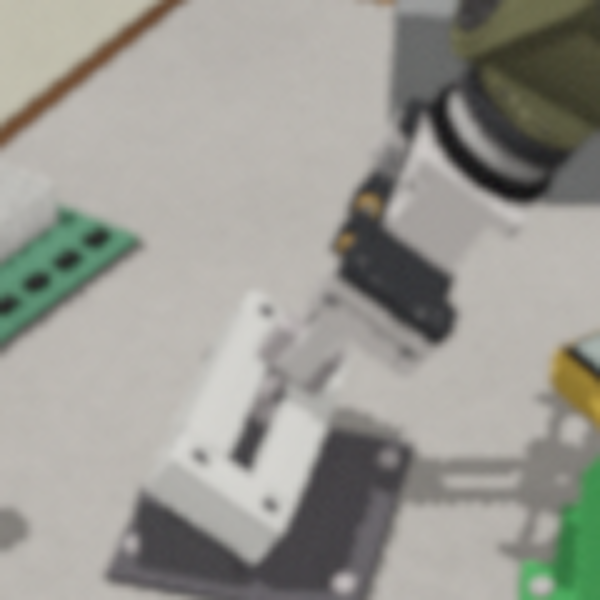

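View pics/wrist7.png

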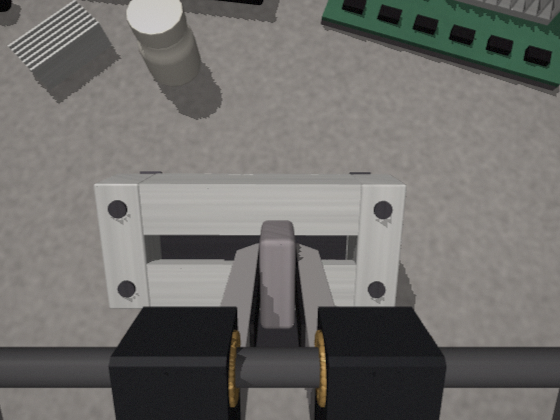

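```bash
python3 -m handwheel '[[0,0,0,0,-0.005,0.0055,0],[0,0,0,0,-0.005,0.0055,0],[0,0,0,-0.008,-0.005,0.0055,0],[0,0,0,-0.014,-0.005,0.0055,0],[0,0,0,-0.014,-0.005,0.0055,0]]'; python3 q.py
```

```text
clock: 10.25
eef_pos: [553.8, -222.5, 112.6]
eef_rot: [3.134, 1.006, 0.232]
wrist_force: [28.7, -2.8, -19.5]
finger_gap: 15.3
rail tcp [  1.39 -12.56  31.75] F rail [ 12.6  -9.7 -31. ] M [-2.35 -2.19  0.08] rv [ 9.006e+01 -5.000e-02  4.700e-01] gap 15.3 t 10.25 j6 0.24
```

```bash
python3 -m handwheel '[[0,0,0,0.005,0,0.002,0],[0,0,0,0.005,-0.008,0.004,0],[0,0,0,0.005,-0.008,0.004,0],[0,0,0,-0.002,-0.008,0.004,0],[0,0,0,-0.002,-0.008,0.004,0]]'; python3 q.py
```

```text
clock: 10.88
eef_pos: [553.0, -221.1, 112.3]
eef_rot: [3.13, 1.005, 0.227]
wrist_force: [21.8, -4.4, -15.4]
finger_gap: 16.0
rail tcp [  0.87 -11.03  31.7 ] F rail [  8.8  -9.5 -23.7] M [-2.   -1.38  0.  ] rv [90.08 -0.11  0.65] gap 16.0 t 10.875 j6 0.23
```

```bash
cat >> q.py <<'E'
T9=Rt(-F[:,2],-F[:,1]); print("rotfix(frac)",(R.from_matrix(M.T@T9).as_rotvec()/np.pi).round(4))
E
python3 q.py|tail -1
python3 -m handwheel '[[0,0.003,0,0.006,0,0.001,0],[0,0.003,0,0.006,-0.009,0.002,0],[0,0.003,0,0.006,-0.009,0.002,0],[0,0.003,0,-0.002,-0.009,0.002,0],[0,0.003,0,-0.002,-0.009,0.002,0]]'; python3 q.py
```

```text
rotfix(frac) [-0.0005 -0.0019 -0.0027]
clock: 11.5
eef_pos: [552.3, -219.2, 112.0]
eef_rot: [3.127, 0.995, 0.223]
wrist_force: [19.8, -5.0, -15.5]
finger_gap: 15.3
rail tcp [ 0.52 -9.06 31.59] F rail [  7.   -9.7 -22.7] M [-2.07 -0.69  0.01] rv [90.11  0.25  1.2 ] gap 15.3 t 11.5 j6 0.22
rotfix(frac) [-0.0006 -0.0051 -0.0034]
```

```bash
python3 -m handwheel '[[0,-0.005,-0.0035,0.006,0,0,0],[0,-0.005,-0.0035,0.006,-0.009,0,0],[0,-0.005,-0.0035,0.006,-0.009,0,0],[0,-0.005,-0.0035,-0.002,-0.009,0,0],[0,-0.005,-0.0035,-0.002,-0.009,0,0]]'; python3 q.py
```

```text
clock: 12.12
eef_pos: [552.2, -217.3, 112.4]
eef_rot: [3.141, 1.009, 0.239]
wrist_force: [16.9, -4.8, -12.6]
finger_gap: 16.0
rail tcp [ 1.   -7.16 31.71] F rail [  6.2  -8.7 -18.8] M [-2.03 -1.15 -0.  ] rv [90.14 -0.    0.15] gap 16.0 t 12.125 j6 0.24
rotfix(frac) [-0.0008 -0.0005 -0.0005]
```

```bash
python3 -m handwheel '[[0,0,0,0.006,0,0,0],[0,0,0,0.006,-0.01,0.002,0],[0,0,0,0.006,-0.01,0.002,0],[0,0,0,-0.002,-0.01,0.002,0],[0,0,0,-0.002,-0.01,0.002,0]]'; python3 q.py; python3 -m handwheel '[[0,-0.001,-0.001,0.006,0,0,0],[0,-0.001,-0.001,0.006,-0.01,0,0],[0,-0.001,-0.001,0.006,-0.01,0,0],[0,-0.001,-0.001,-0.002,-0.01,0,0],[0,-0.001,-0.001,-0.002,-0.01,0,0]]'; python3 q.py
```

```text
clock: 12.75
eef_pos: [551.4, -215.1, 112.2]
eef_rot: [3.139, 1.009, 0.236]
wrist_force: [18.7, -5.6, -13.3]
finger_gap: 15.5
rail tcp [ 0.64 -4.82 31.68] F rail [  7.2 -10.  -20.2] M [-2.13 -1.14 -0.  ] rv [ 9.018e+01 -6.000e-02  2.700e-01] gap 15.5 t 12.75 j6 0.25
rotfix(frac) [-0.001  -0.0007 -0.0012]
clock: 13.38
eef_pos: [550.8, -212.5, 112.2]
eef_rot: [-3.14, 1.011, 0.24]
wrist_force: [14.9, -3.9, -11.1]
finger_gap: 15.3
rail tcp [ 0.76 -2.16 31.68] F rail [  5.6  -7.4 -16.6] M [-1.8  -1.02 -0.01] rv [ 9.021e+01 -9.000e-02  5.000e-02] gap 15.3 t 13.375 j6 0.25
rotfix(frac) [-0.0012  0.0002 -0.0005]
```

```bash
python3 -m handwheel '[[0,0,0,0.006,0,0,0],[0,0,0,0.006,-0.01,0.001,0],[0,0,0,0.006,-0.01,0.001,0],[0,0,0,-0.003,-0.01,0.001,0],[0,0,0,-0.003,-0.01,0.001,0]]'; python3 q.py; python3 -m handwheel '[[0,0,0,0.006,0,0,0],[0,0,0,0.006,-0.009,0,0],[0,0,0,0.006,-0.009,0,0],[0,0,0,-0.003,-0.009,0,0],[0,0,0,-0.003,-0.009,0,0]]'; python3 q.py
```

```text
clock: 14.0
eef_pos: [549.9, -209.9, 112.1]
eef_rot: [-3.141, 1.011, 0.238]
wrist_force: [17.6, -5.1, -15.1]
finger_gap: 15.6
rail tcp [ 0.5   0.57 31.72] F rail [  5.5  -9.1 -21.2] M [-1.98 -1.27 -0.05] rv [90.25 -0.13  0.1 ] gap 15.6 t 14.0 j6 0.25
rotfix(frac) [-0.0014  0.0001 -0.0008]
clock: 14.62
eef_pos: [549.3, -207.5, 112.2]
eef_rot: [3.142, 1.011, 0.236]
wrist_force: [17.7, -4.6, -14.5]
finger_gap: 15.6
rail tcp [ 0.46  3.05 31.78] F rail [  6.   -8.8 -20.8] M [-1.97 -1.11 -0.02] rv [90.3  -0.16  0.14] gap 15.6 t 14.625 j6 0.26
rotfix(frac) [-0.0016  0.0001 -0.001 ]
```

```bash
python3 -m handwheel '[[-0.0016,0,-0.001,0.006,0,0,0],[-0.0016,0,-0.001,0.006,-0.009,0,0],[-0.0016,0,-0.001,0.006,-0.009,0,0],[-0.0016,0,-0.001,-0.003,-0.009,0,0],[-0.0016,0,-0.001,-0.003,-0.009,0,0]]'; python3 q.py; python3 -m handwheel '[[0,0,0,0.006,0,0,0],[0,0,0,0.006,-0.009,0,0],[0,0,0,0.006,-0.009,0,0],[0,0,0,-0.003,-0.009,0,0],[0,0,0,-0.003,-0.009,0,0]]'; python3 q.py
```

```text
clock: 15.25
eef_pos: [548.5, -205.0, 112.2]
eef_rot: [3.141, 1.011, 0.241]
wrist_force: [15.9, -4.2, -13.1]
finger_gap: 15.7
rail tcp [ 0.35  5.63 31.93] F rail [  5.3  -7.9 -18.7] M [-1.78 -1.02  0.02] rv [ 9.004e+01 -4.000e-02  2.000e-02] gap 15.7 t 15.25 j6 0.25
rotfix(frac) [-0.0002  0.0001 -0.0002]
clock: 15.88
eef_pos: [547.3, -202.8, 113.4]
eef_rot: [3.14, 1.011, 0.241]
wrist_force: [-2.9, -2.7, 4.7]
finger_gap: 15.3
rail tcp [ 0.42  8.14 33.23] F rail [-0.4 -2.   5.8] M [-0.67  0.16 -0.01] rv [ 9.003e+01 -5.000e-02  5.000e-02] gap 15.3 t 15.875 j6 0.26
rotfix(frac) [-0.0002 -0.     -0.0003]
```

Upward force replaced the lip's downward stop at y≈8.1, so the notch is here. Lifting into it.

```bash
python3 -m handwheel '[[0,0,0,-0.003,0,0,0],[0,0,0,-0.006,0,0,0],[0,0,0,-0.006,0,0,0]]'; python3 q.py
```

```text
clock: 16.25
eef_pos: [546.2, -203.0, 115.0]
eef_rot: [3.14, 1.011, 0.241]
wrist_force: [-2.4, -2.6, 5.0]
finger_gap: 15.4
rail tcp [ 0.38  8.14 35.14] F rail [ 0.1 -1.9  5.8] M [-0.46  0.16 -0.02] rv [ 9.003e+01 -5.000e-02  5.000e-02] gap 15.4 t 16.25 j6 0.26
rotfix(frac) [-0.0002 -0.     -0.0003]
```

```bash
python3 -m handwheel '[[0,0,0,-0.001,-0.003,0,0],[0,0,0,-0.001,-0.005,0,0],[0,0,0,-0.001,-0.005,0,0]]'; python3 q.py
```

```text
clock: 16.62
eef_pos: [545.7, -201.7, 115.3]
eef_rot: [3.14, 1.011, 0.24]
wrist_force: [-2.4, -4.2, 4.0]
finger_gap: 15.7
rail tcp [ 0.37  9.57 35.47] F rail [-0.7 -3.5  5.1] M [-0.82  0.3  -0.02] rv [ 9.003e+01 -6.000e-02  6.000e-02] gap 15.7 t 16.625 j6 0.26
rotfix(frac) [-0.0002 -0.     -0.0004]
```

```bash
python3 -m handwheel '[[0,0,0,0,-0.003,0,0],[0,0,0,0,-0.005,0,0],[0,0,0,0,-0.005,0,0]]'; python3 q.py
```

```text
clock: 17.0
eef_pos: [545.4, -200.2, 115.3]
eef_rot: [3.14, 1.011, 0.24]
wrist_force: [-2.6, -3.6, 4.6]
finger_gap: 15.5
rail tcp [ 0.4  11.03 35.5 ] F rail [-0.4 -2.9  5.6] M [-0.76  0.26 -0.04] rv [ 9.003e+01 -6.000e-02  7.000e-02] gap 15.5 t 17.0 j6 0.26
rotfix(frac) [-0.0002 -0.     -0.0005]
```

```bash
python3 -m handwheel '[[0,0,0,0,0.005,0,0],[0,0,0,0,0.005,0,0],[0,0,0,-0.002,0.005,0,0],[0,0,0,-0.002,0.005,0,0]]'; python3 q.py;python3 -m handwheel '[[0,0,0,-0.001,0,0,0],[0,0,0,-0.003,0,0,0],[0,0,0,-0.003,0,0,0]]'; python3 q.py
```

```text
clock: 17.5
eef_pos: [545.3, -201.0, 115.2]
eef_rot: [-3.14, 1.011, 0.244]
wrist_force: [3.2, 4.0, -1.8]
finger_gap: 15.4
rail tcp [ 0.13 10.35 35.59] F rail [ 2.5  3.1 -3.7] M [ 0.52 -0.41  0.09] rv [ 9.004e+01 -0.000e+00 -5.000e-02] gap 15.4 t 17.5 j6 0.26
rotfix(frac) [-0.0002  0.0002  0.0002]
clock: 17.88
eef_pos: [545.2, -200.9, 115.2]
eef_rot: [-3.14, 1.012, 0.244]
wrist_force: [16.5, 0.3, -13.1]
finger_gap: 15.7
rail tcp [ 0.06 10.46 35.65] F rail [  6.7  -3.7 -19.6] M [-0.71 -1.27  0.01] rv [ 9.006e+01 -1.000e-02 -6.000e-02] gap 15.7 t 17.875 j6 0.26
rotfix(frac) [-0.0003  0.0002  0.0002]
```

```bash
python3 -m handwheel '[[0,0,0,0.005,0.003,0,0],[0,0,0,0.005,0.003,0,0],[0,0,0,0.005,0.003,0,0],[0,0,0,0.0005,0.003,0,0],[0,0,0,0.0005,0.003,0,0]]'; python3 q.py
```

```text
clock: 18.5
eef_pos: [545.3, -201.5, 115.1]
eef_rot: [-3.139, 1.012, 0.245]
wrist_force: [-1.5, 3.0, 3.0]
finger_gap: 16.0
rail tcp [3.000e-02 9.830e+00 3.553e+01] F rail [0.9 3.3 2.9] M [ 0.92 -0.18  0.07] rv [ 9.005e+01  2.000e-02 -9.000e-02] gap 16.0 t 18.5 j6 0.26
rotfix(frac) [-0.0003  0.0003  0.0004]
```

```bash
python3 -m handwheel '[[0,0,0,0,0,0,0.3],[0,0,0,0,0,0,0.5],[0,0,0,0,0,0,0.5],[0,0,0,0,0,0,0.5]]'; python3 q.py; python3 -m handwheel '[[0,0,0,-0.1,0,0,0.5],[0,0,0,-0.2,0,0,0.5],[0,0,0,-0.35,0,0,0.5],[0,0,0,-0.35,0,0,0.5],[0,0,0,-0.35,0,0,0.5]]'; python3 q.py;  python3 - <<'E'
from h import *
for n in("wrist","side","scene"):cv2.imwrite(f"pics/{n}8.png",camera(n)[:,:,::-1])
crop('pics/side8.png','pics/c13.png',245,130,355,230,5)
crop('pics/scene8.png','pics/c14.png',195,160,285,240,6)
E
```

```text
clock: 19.0
eef_pos: [545.3, -201.6, 115.1]
eef_rot: [-3.139, 1.012, 0.245]
wrist_force: [0.0, 0.3, -0.2]
finger_gap: 46.5
rail tcp [-0.05  9.72 35.52] F rail [-0.   0.3 -0.2] M [-0.01  0.27 -0.04] rv [ 9.006e+01  1.000e-02 -9.000e-02] gap 46.5 t 19.0 j6 0.26
rotfix(frac) [-0.0004  0.0003  0.0003]
clock: 19.62
eef_pos: [491.3, -215.0, 203.5]
eef_rot: [-3.138, 1.012, 0.245]
wrist_force: [0.2, 0.5, 0.1]
finger_gap: 47.1
rail tcp [ -0.2    9.71 140.04] F rail [ 0.3  0.5 -0.1] M [ 0.02  0.26 -0.  ] rv [90.08  0.   -0.11] gap 47.1 t 19.625 j6 0.32
rotfix(frac) [-0.0004  0.0004  0.0004]
```

View pics/c13.png

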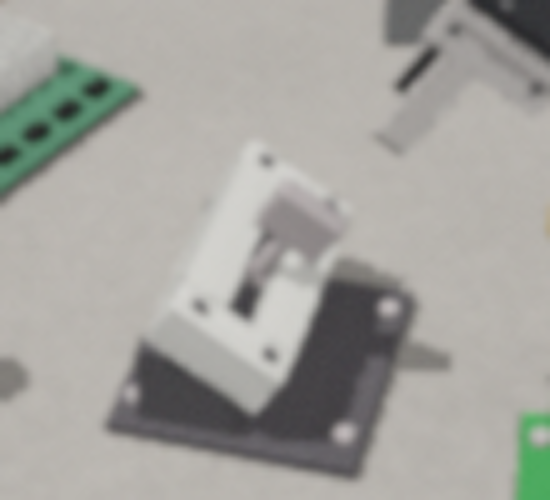

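View pics/c14.png

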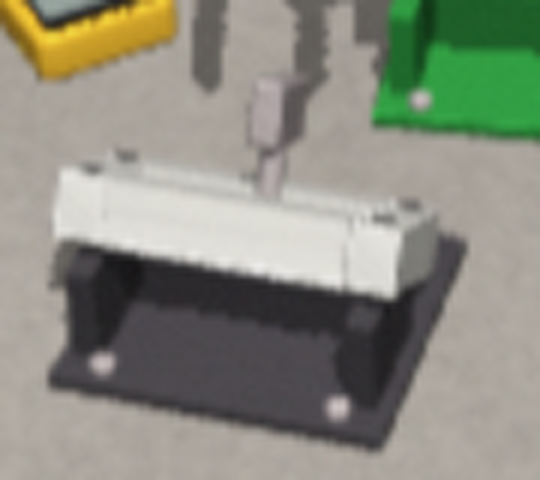

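View pics/wrist8.png

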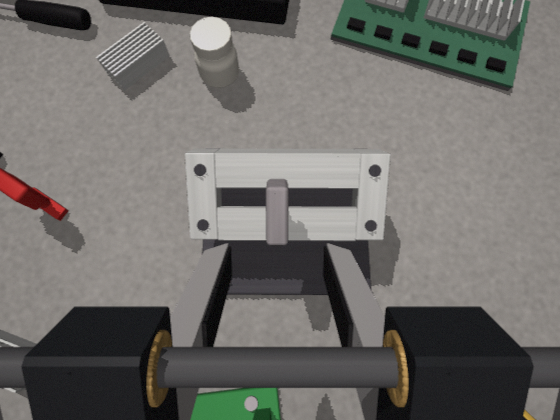

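View pics/scene8.png

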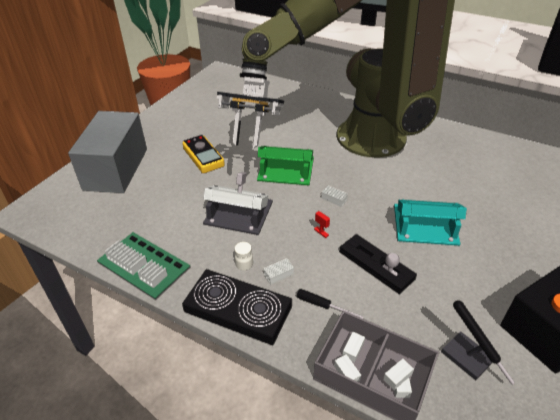

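The anchor stands crosswise in the jig and the fingers are clear: wrist wing cols 266–288, rows 180–244. I'll check height and squareness by triangulation.

```bash
python3 - <<'E'
from h import *
crop('pics/wrist8.png','pics/c15.png',240,160,315,260,6)
C,F=rail();w=cam("wrist");s=cam("side");sc=cam("scene")
C2=C+F@[0.5,1.1,0]
for yy in(8.5,):
  for z in(52,56):
    print(z,[proj(w,C2+F@[x,yy+e,z]).round(1) for x in(-22,22) for e in(-8,8)],[proj(s,C2+F@[x,yy,z]).round(1) for x in(-22,22)])
# wing top centre: wrist + side
g=[(277,(182+243)/2.)]
X,r=tri((w,276.5,212),(s,245+303/5,130+206/5));print(F.T@(X-C2),r)
E
```

```text
52 [array([288., 245.]), array([266.1, 245. ]), array([288.4, 186.2]), array([265.5, 186.2])] [array([313.9, 175.7]), array([301.2, 166.8])]
56 [array([288.1, 247. ]), array([265.9, 247. ]), array([288.5, 187.4]), array([265.4, 187.5])] [array([314.7, 174.9]), array([302., 166.])]
[ 3.41431181  8.87959585 48.97264573] [1.0903911817292375, 1.0903911817294067]
```

View pics/c15.png

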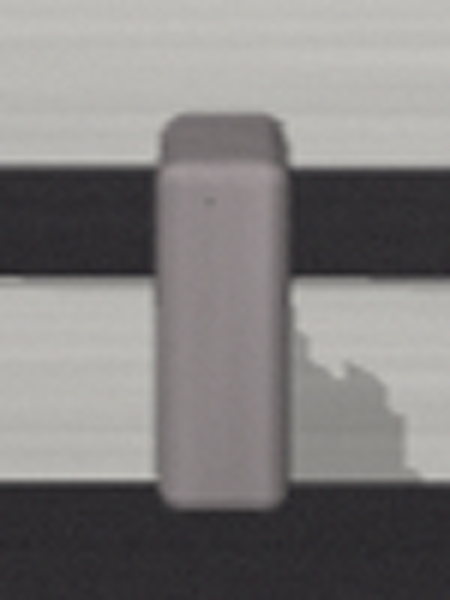

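```bash
python3 -c "
from cell import order
print(order.sign_off())"
```

```text
the job is handed in; nothing more can be done
None
```

The anchor is locked crosswise in the aluminium jig and released, and the job was handed in at about 20 s of robot time.

I took the winged anchor out of the stand and put its foot through the slot. I then pressed it about 10 mm into the spring pad and gave it a quarter turn. After that I slid it in steps of about 2.5 mm, lifting at each step to feel for the notch.

- **Finding the notch:** The lips stopped every lift up to jig y ≈ 5.6 mm. At y ≈ 8.1 mm it rose freely with the pad pushing up at about 6 N. I found no notch wall by y = 11.0 mm, so I settled the tool at y = 9.8 mm before letting go. That is about 9 mm from the middle of the slot.
- **Locked:** The notch roof stopped the foot about 3.8 mm higher than the lips did, which fits the 4 mm notch.
- **Released:** After opening the fingers the wrist force was 0 ± 0.5 N, and the gripper backed off clear.
- **Square:** In the last wrist picture the wing is crosswise and square; its top edges fit the seated position to within about 3 px.
- **Bench:** The last scene picture shows the post in its pocket, and the bystanders and look-alikes where they were.

**One check was looser:** a two-camera estimate put the wing top at 49 mm above the face and 3.4 mm off in x, against an expected 56 mm and 0. It came from a hand-picked point in the blurry side picture, so I trusted the felt heights and the wrist view instead. While feeling along the lips the anchor may also have slipped up to about 0.5 mm in the grip.

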